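Clear porcelain chips off the sample deck and send the carriage home

ROBOT

A 7-joint arm with a two-finger parallel gripper is mounted at the origin on the work surface. World frame = base frame: x ahead of the robot, y to its left, z up, the work surface at z = 0. Lengths are in m, angles in rad, forces in N, time in s.
With the tool pointing down it reaches from about 0.425 to 0.875 m from the base axis. Payload 4.7 kg.
Tool frame: the origin (TCP) lies midway between the tips of the shut fingers; the grasp point (between the pads) lies 19 mm behind it; z points along the fingers, x is the direction in which the jaws open and shut, and the axes are right-handed (so a half turn about z gives the same grasp; the last joint's range is limited). The gripper opens to 87 mm and grips with 3 to 60 N. Pads are 19 mm wide; open, the fingers measure 117 mm over their backs; the gripper's body (75 mm by 190 mm) begins 51 mm behind the grasp point.
Start: joints at [-1.105, 0.321, -0.07, 1.45, 0.023, 1.371, -0.057], TCP at [0.284, 0.585, 0.223] pointing down, gripper open.
Joint ranges: [-2.86, 2.86], [-0.3, 2.09], [-1.38, 1.24], [0.06, 2.45], [-1.56, 4.7], [0.09, 2.05], [-2.69, 2.69]. Speed limits (rad/s): [2.57, 2.57, 3.14, 3.14, 3.14, 3.14, 3.14].

INTERFACE

Orientations are given as a rotation vector (axis times angle).
In Python, from bench import get_state, eyes, ticket gives the robot as it stands.
- The arm moves only by the tool carry_out, never from a script. Its argument "motion" is a list of rows, each a list of 2 entries, a list of its own where there are three numbers: the shift along the world's x, y, z in m, then the turn about the world's z in rad. A call has 1 to 20 rows; each row is the pose to reach, as a shift and turn from the pose commanded when the call began; what a row does not reach only later rows make up. A row lasts 1/10 s, in which the tool goes at most 50 mm and 8.59 degrees, less where a joint would pass 70% of its speed; a pose out of reach is approached as far as the arm can. A call with a gripper value outside its range is refused whole. "grip" is the gripper command: -1 is fully open, 1 is shut, values between are in proportion, set as the call begins (left out, the last holds). The fingers move at their own pace and stop on an object; "squeeze" is the grip in N (left out, the last holds). Time passes only in rows, so rows that repeat a pose let the fingers close. It gives the time, the measured TCP pose, the force and the opening at its end, in the units of the state.
- get_state(): the state, without advancing time (a new reading comes with each control period).
- eyes.get_image(name): name is "side" or "top"; returns a dict with "pixels" (480x640x3 uint8, blue, green, red), "mtx" (3x3 intrinsics, pixels), "extrinsics" (4x4, takes a point from camera to world coordinates). Camera axes: x right, y down, z forward; pixel columns grow to the right and rows downward; lengths in m; the calibration is good to about 2 mm. A picture is of the moment at which its call begins. There is no depth.
- ticket.close_job(): hands the job in, once; it reports no verdict.
The state is a dict: "time": time; "joint_positions": joint angles; "qd": joint speeds; "joint_torque": joint torques, N m; "position": TCP position; "tool_rot": TCP orientation; "ft_force": force on the tool from outside, world axes, zero at the start; "torque": the same for the moment, N m; "grip_width": opening from 0.0 (shut) to 1.0 (fully open).
Only numpy, scipy, OpenCV 4.12 (cv2) and the standard library are available. Lean on these libraries where they do the work, as an engineer would, in place of code of your own. Each camera call takes 0.05 s, during which the arm holds its last target. There are 200 camera calls.

TASK

A spot plate has chipped over the sample station: with the scraper, never with the fingers (the four porcelain chips are sharp), reach in under the clear splash screen and wipe all the chips off the deck into the trough along its front edge. Then slide the white sample carriage all the way along the cleared deck against its end stop, and see that the scraper is back standing on its rubber mat as you found it. Do not bump the screen, and leave the other things on the bench where they are.

Things in the scene. Friction and masses are not known exactly. Their poses are not given: they have to be found in the camera images.
- station: Fixed grey station; z up, -x its front (turned to the robot's right), origin on the bench under its middle. Dark steel deck: top 50 mm over the bench, x -85 (front edge, no lip) to +105 mm (rim 20 mm higher), y -165 to 165 mm; the thin rod at x 85 is looks only. Open trough in front: x -170 to -85, y -165 to 165 mm, floor at 4 mm, walls 35 mm high. Steel end stop at the deck's -y end.
- deck_edge (a point): Middle of the front edge of the deck's top, at (-85, 0, 50) mm in the station's frame.
- trough (a point): Middle of the trough's floor, at (-130, 0, 4) mm in the station's frame.
- screen: Clear upright splash screen fixed across the deck along the station's y, in its plane x = 12 mm, 9 mm thick. Lower edge (aluminium strip) 120 mm over the deck, top 250 mm over the deck; 12 mm square posts at y = -166 and 166 mm. Open beneath, in front and behind. Origin on the bench in its plane.
- screen_edge (a point): Middle of the screen's lower edge, 120 mm above the deck (170 mm above the bench).
- carriage (a joint): Slide of the sample carriage, m: 0 at the station's +y end, growing towards its -y; 0.26 is fully home against the stop. White block 50 mm wide (y), x -65 to 100 mm of the station, 3 to 29 mm over the deck, its middle at y = 130 mm minus the joint value. Moves with about 1.5 N, stays where left.
- carriage_fin (a point): Middle of the top of the carriage's black upright fin, 78 mm over the deck, at x = -50 mm of the station, in front of the screen. The fin is 14 mm thick (y), 24 mm deep (x) and stands 49 mm above the block: grip it across y from above, or push it.
- chip1: Loose white porcelain chip, about 22 x 16 x 9 mm, 11 g, of irregular outline, lying on the deck between the carriage and the -y end; some lie under or just behind the screen. Origin at the centre of its underside as it lies at the start.
- chip2: Loose white porcelain chip, about 22 x 16 x 9 mm, 11 g, of irregular outline, lying on the deck between the carriage and the -y end; some lie under or just behind the screen. Origin at the centre of its underside as it lies at the start.
- chip3: Loose white porcelain chip, about 22 x 16 x 9 mm, 11 g, of irregular outline, lying on the deck between the carriage and the -y end; some lie under or just behind the screen. Origin at the centre of its underside as it lies at the start.
- chip4: Loose white porcelain chip, about 22 x 16 x 9 mm, 11 g, of irregular outline, lying on the deck between the carriage and the -y end; some lie under or just behind the screen. Origin at the centre of its underside as it lies at the start.
- scraper: Loose scraper, 260 g: aluminium block with rubber sole, 30 (x) x 100 (y) x 22 (z) mm; origin at the centre of the sole, z up when standing on it. Straight black handle leaning 40 degrees from vertical to the scraper's own -x, from (-5, 0, 20) to (-77, 0, 106) mm; section 20 mm along y, 16 mm across. Starts on the mat, handle leaning back and to the right as the robot sees it.
- scraper_grip (a point): Point on the handle's axis to grip, 80 mm up the handle from its root, at (-56, 0, 81) mm of the scraper; grip across the scraper's y with the fingers along the handle.
- mat: Thin black rubber mat, 90 (x) x 130 (y) x 3 mm, fixed on the bench to the robot's right of the station; origin at the centre of its underside.
- tip_box: White box of pipette tips, 120 x 80 x 55 mm, loose bystander behind the station; origin under its centre.
- beaker: White plastic beaker, 72 mm across, 90 mm high, loose bystander; origin under its centre.
- wash_bottle: White bottle, 64 mm across, 150 mm high, loose bystander; origin under its centre.

How it is judged:
By the outcome, as a careful person would: the job done as asked, in the order asked, and still so for the second after the job is handed in, with the robot touching nothing.
It also fails if it takes over 72 s, if anything falls off the work surface, if the arm or the gripper's body presses on something with over 40 N, if the wrist force passes 120 N, or if a joint passes its speed limit or range.

## Working session

There is one attempt and no reset: what is moved stays moved. The work goes in short steps, Python scripts to look and compute and a tool call to move; the robot and the scene stay as the last step left them, time stands still between calls to the robot, and variables do not carry over. Pictures are saved under pics/ and viewed, about 8 in all and at most 12, crops included, and the job is handed in when it is done.

Besides the shell and the picture viewer there is one more tool, called after "Call:" as name(argument=value, ...) on one line, values as JSON. carry_out: Moves the arm, as the interface text tells. Its arguments: {"type":"object","properties":{"motion":{"type":"array","items":{"type":"array"}},"grip":{"type":"number"},"squeeze":{"type":"number"}},"required":["motion"]}

```bash
mkdir -p pics; cat > h.py <<'E'
import numpy as np, cv2
from bench import get_state, eyes, ticket
def snap(n,f):
    d=eyes.get_image(n); cv2.imwrite('pics/'+f,d['pixels']); np.savez('pics/'+n+'_cal.npz',K=d['mtx'],T=d['extrinsics']); return d
def cal(n):
    z=np.load('pics/'+n+'_cal.npz'); return z['K'],z['T']
def ray(n,u,v,z):
    K,T=cal(n); d=T[:3,:3]@np.linalg.solve(K,[u,v,1.]); o=T[:3,3]; return o+d*(z-o[2])/d[2]
def proj(n,p):
    K,T=cal(n); q=T[:3,:3].T@(np.asarray(p,float)-T[:3,3]); w=K@q; return w[:2]/w[2]
E
python3 - <<'E'
from h import *
snap('top','t0.png');snap('side','s0.png')
for n in('top','side'):
    K,T=cal(n);print(n,K.round(1).tolist(),T.round(3).tolist())
s=get_state();print(s)
E
```

```text
top [[521.2, 0.0, 315.5], [0.0, 521.2, 247.5], [0.0, 0.0, 1.0]] [[0.025, -0.997, 0.079, 0.47], [-1.0, -0.027, -0.013, -0.005], [0.015, -0.079, -0.997, 1.331], [0.0, 0.0, 0.0, 1.0]]
side [[538.2, 0.0, 311.0], [0.0, 538.2, 246.1], [0.0, 0.0, 1.0]] [[0.948, -0.215, 0.237, 0.278], [-0.32, -0.635, 0.703, -0.899], [-0.001, -0.742, -0.67, 1.001], [0.0, 0.0, 0.0, 1.0]]
{'time': 0.1, 'joint_positions': array([-1.10490428,  0.32171901, -0.07010362,  1.45156153,  0.02261178,
        1.37081095, -0.05690702]), 'qd': array([ 1.32143930e-03, -4.17464184e-03, -5.26693401e-04, -2.06209761e-03,
        4.80212508e-04, -3.81111070e-04, -3.95216177e-05]), 'joint_torque': array([ 5.83754263e-04, -4.92568481e+01, -4.05270718e-01, -3.13397670e+01,
       -6.40872703e-02,  3.95970047e-02,  5.70695295e-05]), 'position': array([0.28359336, 0.58431185, 0.22158616]), 'tool_rot': array([ 2.66168506e+00,  1.66697331e+00, -2.19036005e-03]), 'ft_force': array([-0.09317529,  0.20819087, -0.90728934]), 'torque': array([-0.02475448,  0.03204212, -0.01154072]), 'grip_width': 1.0007328871537764}
```

View pics/t0.png

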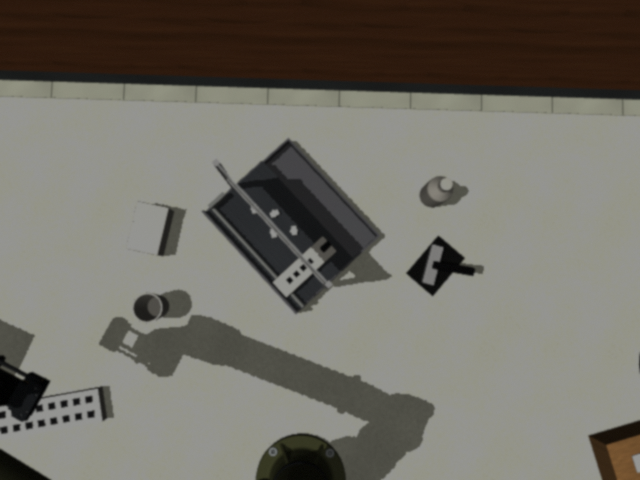

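View pics/s0.png

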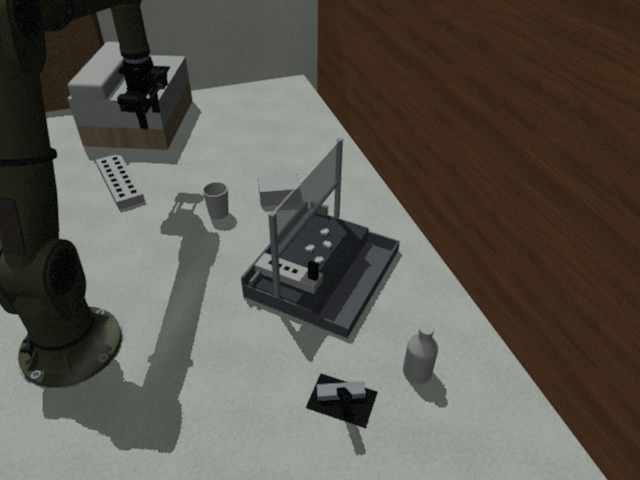

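The top view shows the station centred near (295,225), with its trough facing up-right. The chips are at about (254,211), (274,213), (294,230) and (274,233), the carriage at (305,265), and the scraper at (433,263) with its handle toward (480,268). The side view agrees with this.

```bash
cat >> h.py <<'E'
def fit(obs,x0):
    from scipy.optimize import least_squares
    def W(p,q): c,s=np.cos(p[2]),np.sin(p[2]); return np.array([p[0]+c*q[0]-s*q[1],p[1]+s*q[0]+c*q[1],q[2]])
    r=least_squares(lambda p:np.concatenate([proj(n,W(p,q))-np.array(uv) for n,q,uv in obs]),x0,loss='soft_l1')
    return r.x,r.fun.reshape(-1,2).round(1),W
E
cat > p1.py <<'E'
from h import *
obs=[('top',(-.170,-.165,.035),(289,140)),('top',(-.170,.165,.035),(382,237)),('top',(.105,-.165,.07),(207,209)),('top',(.105,.165,.07),(297,312)),
('side',(-.170,-.165,.035),(399,240)),('side',(-.170,.165,.035),(349,332))]
p,r,W=fit(obs,[.52,.04,2.35]);print('station',p.round(4),r.tolist())
ob2=[('top',(-.077,0,.109),(480,268)),('top',(0,0,.025),(432,265)),('top',(0,.05,.025),(437,246)),('top',(0,-.05,.025),(428,285)),('side',(0,.05,.025),(366,386)),('side',(0,-.05,.025),(318,389))]
for f in(1,-1):
  o=[(n,(q[0],q[1]*f,q[2]),uv) for n,q,uv in ob2]
  m,r2,_=fit(o,[.44,-.27,-4.7+3.1]);print('scr',m.round(4),r2.tolist())
  m,r2,_=fit(o,[.44,-.27,1.6]);print('scr',m.round(4),r2.tolist())
chips=[(254,211),(274,213),(294,230),(274,233)]
c,s=np.cos(p[2]),np.sin(p[2])
for u in chips:
    w=ray('top',*u,.055);d=w[:2]-p[:2];print('chip',w.round(3),'station',np.round([c*d[0]+s*d[1],-s*d[0]+c*d[1]],3))
im=cv2.resize(cv2.imread('pics/t0.png')[120:330,180:500],None,fx=2.5,fy=2.5,interpolation=2)
im=cv2.convertScaleAbs(im,alpha=1.6,beta=20)
cv2.imwrite('pics/t0z.png',im)
im=cv2.resize(cv2.imread('pics/s0.png')[130:440,230:450],None,fx=1.9,fy=1.9,interpolation=2)
cv2.imwrite('pics/s0z.png',cv2.convertScaleAbs(im,alpha=1.6,beta=20))
E
python3 p1.py
```

```text
station [0.6077 0.0548 2.3341] [[2.4, -0.3], [-2.3, -1.3], [0.0, 0.8], [1.0, -1.3], [-0.5, 4.3], [-2.0, -2.2]]
scr [ 0.5374 -0.3176 -1.7683] [[-70.9, -12.2], [0.5, -0.3], [-0.5, -0.6], [0.4, -0.9], [-2.5, 0.7], [-1.8, 3.0]]
scr [ 0.536  -0.3214  1.4754] [[-5.0, -0.3], [2.0, 0.3], [-5.1, 39.1], [8.0, -39.4], [-49.4, 9.8], [44.9, -2.7]]
scr [ 0.539  -0.3182 -1.3524] [[-70.7, 0.6], [0.7, -0.9], [-0.1, 37.6], [0.6, -40.4], [-45.6, 14.3], [42.4, -10.2]]
scr [ 0.5403 -0.3176  1.3721] [[-7.1, 1.1], [0.5, -1.5], [-0.5, -1.8], [0.4, -2.0], [-1.3, 0.4], [-0.5, 2.6]]
chip [0.657 0.132 0.055] station [ 0.022 -0.089]
chip [0.653 0.083 0.055] station [-0.011 -0.052]
chip [0.612 0.032 0.055] station [-0.02   0.012]
chip [0.604 0.081 0.055] station [ 0.022 -0.015]
```

View pics/t0z.png

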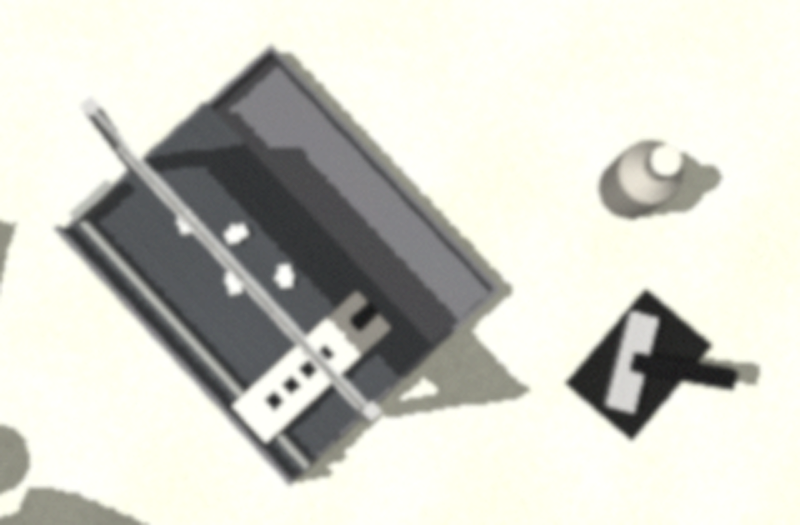

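View pics/s0z.png

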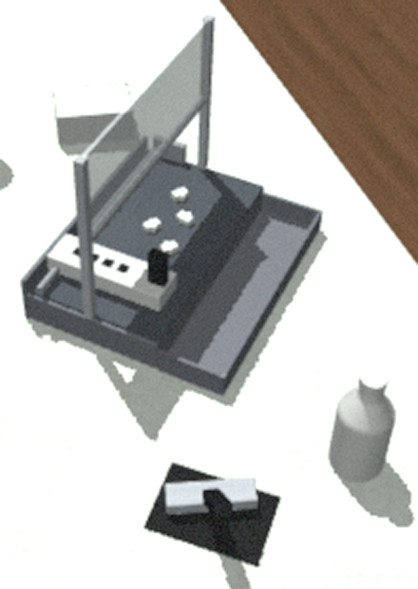

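```bash
cat > p2.py <<'E'
from h import *
t=lambda X,Y:(180+(X+.5)/2.5-.5,120+(Y+.5)/2.5-.5)
s=lambda X,Y:(230+(X+.5)/1.9-.5,130+(Y+.5)/1.9-.5)
L=[((-.170,-.165,.035),t(271,48)),((-.170,.165,.035),t(508,290)),((.105,-.165,.07),t(57,229)),((.105,.165,.07),t(290,482)),((.012,-.166,.30),t(90,105)),((.012,.166,.30),t(372,411))]
S=[((-.170,-.165,.035),s(321,208)),((-.170,.165,.035),s(224,388)),((.105,.165,.07),s(25,288)),((.012,-.166,.30),s(208,20)),((.012,.166,.30),s(82,158))]
obs=[('top',)+a for a in L]+[('side',)+a for a in S]
p,r,W=fit(obs,[.6,.05,2.33]);print('station',p.round(4),r.tolist())
c=[(.015,.05),(-.015,.05),(-.015,-.05),(.015,-.05)]
px=[(632,311),(659,319),(634,414),(606,405)]
o=[('top',(a[0],a[1],.025),t(*b)) for a,b in zip(c,px)]+[('top',(-.077,0,.109),t(735,378)),('side',(.015,.05,.025),s(255,480)),('side',(.015,-.05,.025),s(165,484))]
# try both assignments of y
best=[]
for f in (1,-1):
  for y0 in (1.37,-1.77):
    oo=[(n,(q[0],f*q[1],q[2]),uv) for n,q,uv in o]
    m,r2,_=fit(oo,[.54,-.32,y0]);best.append((np.abs(r2).sum(),m,r2))
best.sort(key=lambda b:b[0]);m=best[0][1];print('scr',m.round(4),best[0][2].tolist())
print('gripw',W(m,(-.056,0,.084)).round(4))
o=[('top',(a*.045,b*.065,.003),t(*u)) for (a,b),u in zip([(1,1),(-1,1),(-1,-1),(1,-1)],[(647,290),(712,345),(632,439),(566,383)])]
for y0 in(.8,2.4):
  m2,r3,_=fit(o,[.54,-.32,y0]);print('mat',m2.round(4),np.abs(r3).sum())
o=[(q[0],(q[1][0]*1,q[1][1],q[1][2]),q[2]) for q in o]
c,sn=np.cos(p[2]),np.sin(p[2])
for z,u in (('top',(186,225)),('top',(236,233)),('top',(285,276)),('top',(233,283))):
    w=ray('top',*t(*u),.056);d=w[:2]-p[:2];print('chip',np.round([c*d[0]+sn*d[1],-sn*d[0]+c*d[1]],3))
for u in ((180,193),(185,217),(152,225),(169,246)):
    w=ray('side',*s(*u),.056);d=w[:2]-p[:2];print('chipS',np.round([c*d[0]+sn*d[1],-sn*d[0]+c*d[1]],3))
w=ray('top',*t(365,317),.128);d=w[:2]-p[:2];print('fin',w,np.round([c*d[0]+sn*d[1],-sn*d[0]+c*d[1]],3))
E
python3 p2.py
```

```text
station [0.6072 0.0608 2.3445] [[-0.1, 0.9], [-5.6, -0.8], [1.8, -0.5], [0.6, -1.8], [0.2, 0.4], [0.2, -0.3], [-1.7, 3.1], [-0.9, -6.3], [0.8, -3.3], [0.1, -0.0], [-0.8, 2.1]]
scr [ 0.5388 -0.319   1.3151] [[-0.1, -0.6], [0.6, -0.5], [0.3, -0.3], [-0.0, -0.1], [-0.7, 0.7], [-0.4, -0.3], [-0.2, 0.5]]
gripw [ 0.5246 -0.3731  0.084 ]
mat [ 0.5373 -0.3303  2.8067] 141.7
mat [ 0.5373 -0.3303  2.8067] 141.7
chip [ 0.014 -0.087]
chip [-0.017 -0.048]
chip [-0.023  0.016]
chip [ 0.019 -0.014]
chipS [ 0.014 -0.095]
chipS [-0.015 -0.052]
chipS [ 0.018 -0.017]
chipS [-0.021  0.01 ]
fin [ 0.56777125 -0.04447165  0.128     ] [-0.048  0.102]
```

```bash
python3 - <<'E'
from h import *
from scipy.spatial.transform import Rotation as R
st=get_state();Rm=R.from_rotvec(st['tool_rot']).as_matrix();p=st['position'];print(Rm.round(2).tolist())
im=cv2.resize(cv2.imread('pics/s0.png')[0:150,60:220],None,fx=4,fy=4,interpolation=2)
im=cv2.convertScaleAbs(im,alpha=2.2,beta=20)
out=[]
for hx,hy,col in((.095,.0375,(0,0,255)),(.0375,.095,(0,255,0))):
  k=im.copy()
  for z in(-.07,-.14):
    q=[((proj('side',p+Rm@np.array([a*hx,b*hy,z]))-[60,0])*4).astype(int) for a,b in((1,1),(1,-1),(-1,-1),(-1,1))]
    cv2.polylines(k,[np.array(q)],True,col,1)
  out.append(k[100:])
im=np.hstack([cv2.resize(o,(400,312)) for o in out]);cv2.imwrite('pics/g.png',im)
E
```

```text
[[0.44, 0.9, -0.0], [0.9, -0.44, -0.0], [-0.0, 0.0, -1.0]]
```

View pics/g.png

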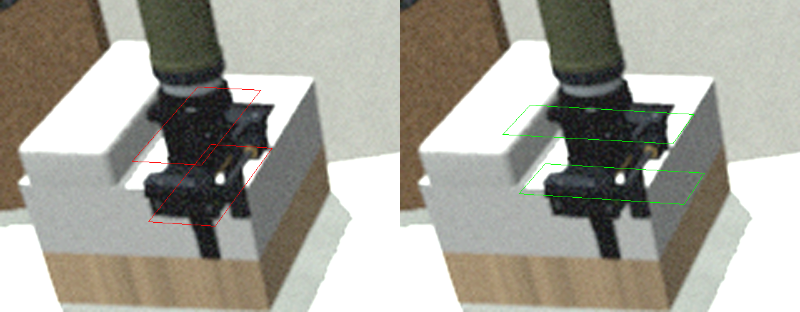

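Call:
carry_out(motion=[[[0.02,-0.02,0.05],-0.15],[[0.04,-0.04,0.1],-0.3],[[0.06,-0.06,0.15],-0.45],[[0.08,-0.09,0.2],-0.6],[[0.2,-0.3,0.22],-1.374],[[0.2,-0.3,0.22],-1.374],[[0.2,-0.3,0.22],-1.374],[[0.2,-0.3,0.22],-1.374],[[0.2,-0.3,0.22],-1.374],[[0.238,-0.969,0.2],-1.374],[[0.238,-0.969,0.2],-1.374],[[0.238,-0.969,0.2],-1.374],[[0.238,-0.969,0.2],-1.374],[[0.238,-0.969,0.2],-1.374],[[0.238,-0.969,0.2],-1.374],[[0.238,-0.969,0.2],-1.374],[[0.238,-0.969,0.2],-1.374],[[0.238,-0.969,0.2],-1.374],[[0.238,-0.969,0.2],-1.374],[[0.238,-0.969,0.2],-1.374]], grip=-1)

```text
time: 2.1
position: [0.5126, -0.2527, 0.4259]
tool_rot: [-3.116, 0.398, -0.001]
ft_force: [0.0, -0.8, 1.0]
grip_width: 1.001
```

Call:
carry_out(motion=[[[0.003,-0.045,-0.02],0],[[0.006,-0.09,-0.05],0],[[0.009,-0.125,-0.1],0],[[0.009,-0.125,-0.15],0],[[0.009,-0.125,-0.2],0],[[0.009,-0.125,-0.25],0],[[0.009,-0.125,-0.25],0],[[0.009,-0.125,-0.25],0]])

```text
time: 2.9
position: [0.5211, -0.3749, 0.1742]
tool_rot: [-3.115, 0.399, 0.006]
ft_force: [0.3, -0.0, 0.5]
grip_width: 0.997
```

```bash
python3 - <<'E'
from h import *
s=get_state();print(s['time'],s['position'],s['joint_positions'].round(2),s['ft_force'].round(1))
a=snap('side','s1.png')['pixels'][330:470,260:440]
b=snap('top','t1.png')['pixels'][190:330,380:540]
f=lambda i:cv2.convertScaleAbs(cv2.resize(i,(400,400*i.shape[0]//i.shape[1])),alpha=1.6,beta=20)
A,B=f(a),f(b);h=min(len(A),len(B));cv2.imwrite('pics/c1.png',np.hstack([A[:h],B[:h]]))
for q in((.5217,-.3842,.097),(.5217,-.3842,.078)):print(proj('side',q)-[260,330],(proj('side',q)-[260,330])*400/180)
E
```

```text
2.9 [ 0.52109796 -0.3749297   0.17417725] [-0.04  0.42  0.82  1.56 -0.31  1.3   0.56] [ 0.3 -0.   0.5]
[86.0451469  69.11256187] [191.21143755 153.58347081]
[85.6208477  74.54140692] [190.26855044 165.64757093]
```

View pics/c1.png

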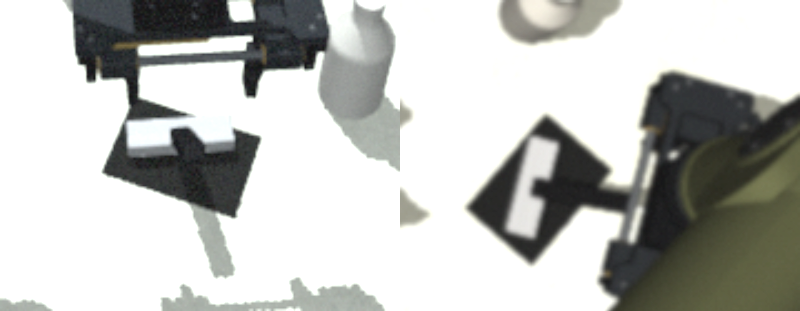

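Call:
carry_out(motion=[[[0,-0.008,-0.04],0],[[0,-0.008,-0.08],0],[[0,-0.008,-0.097],0],[[0,-0.008,-0.097],0],[[0,-0.008,-0.097],0]])

```text
time: 3.5
position: [0.5234, -0.385, 0.0815]
tool_rot: [3.115, -0.399, 0.005]
ft_force: [0.6, 0.4, -0.3]
grip_width: 1.001
```

Call:
carry_out(motion=[[[0,0,0],0],[[0,0,0],0],[[0,0,0],0],[[0,0,0],0],[[0,0,0],0],[[0,0,0],0],[[0,0,0],0],[[0,0,0],0]], grip=1, squeeze=5)

```text
time: 4.3
position: [0.5219, -0.384, 0.0789]
tool_rot: [3.116, -0.399, -0.0]
ft_force: [0.9, 0.3, -0.1]
grip_width: 0.355
```

Call:
carry_out(motion=[[[0,0,0],0],[[0,0,0],0],[[0,0,0],0],[[0,0,0],0],[[0,0,0],0]])

```text
time: 4.8
position: [0.522, -0.3841, 0.0789]
tool_rot: [3.116, -0.399, 0.0]
ft_force: [1.8, 0.2, -0.7]
grip_width: 0.231
```

Closed on the 20 mm handle. Next I tilt the scraper about its front sole edge by about 13° to gain reach under the screen.

Call:
carry_out(motion=[[[-0.0007,-0.003,-0.0019],0],[[-0.0015,-0.006,-0.0038],0],[[-0.0023,-0.009,-0.006],0],[[-0.0031,-0.012,-0.0082],0],[[-0.0039,-0.015,-0.0106],0],[[-0.0047,-0.018,-0.013],0],[[-0.0052,-0.02,-0.0148],0],[[-0.0052,-0.02,-0.0148],0],[[-0.0052,-0.02,-0.0148],0]])

```text
time: 5.7
position: [0.5165, -0.4042, 0.064]
tool_rot: [3.116, -0.4, -0.001]
ft_force: [0.1, 1.2, -0.6]
grip_width: 0.229
```

Call:
carry_out(motion=[[[0,0,0],0],[[0,0,0],0],[[0,0,0],0],[[0,0,0.02],0],[[0,0,0.06],0],[[0,0,0.1],0],[[0,0,0.14],0],[[0,0,0.18],0],[[0,0,0.2],0],[[0,0,0.2],0],[[0,0,0.2],0]], squeeze=55)

```text
time: 6.8
position: [0.5164, -0.4039, 0.2633]
tool_rot: [-3.116, 0.4, 0.001]
ft_force: [0.2, 0.2, -3.0]
grip_width: 0.221
```

```bash
python3 - <<'E'
from h import *
s=get_state();print(s['time'],s['position'],s['joint_positions'].round(2),s['ft_force'].round(1),s['grip_width'])
a=snap('side','s2.png')['pixels'][180:480,200:500]
cv2.imwrite('pics/c2.png',cv2.convertScaleAbs(cv2.resize(a,(600,600)),alpha=1.6,beta=20))
E
```

```text
6.8 [ 0.51637849 -0.40393635  0.26325315] [ 0.01  0.4   0.84  1.4  -0.3   1.47  0.58] [ 0.2  0.2 -3. ] 0.2209694502158798
```

View pics/c2.png

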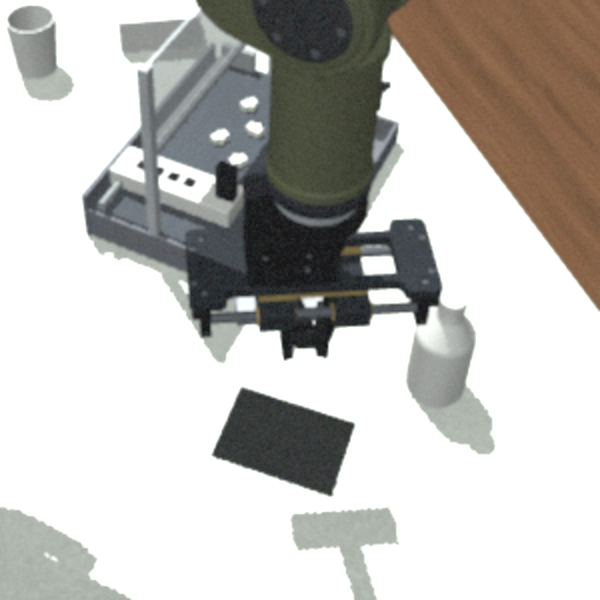

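The side view shows the scraper held clear of the empty mat: its handle end is at (310,345) and its T-shaped shadow at (345,530). The chips haven't moved.

Call:
carry_out(motion=[[[0.03,0.03,0.02],0.1],[[0.06,0.07,0.03],0.2],[[0.09,0.11,0.03],0.32],[[0.12,0.15,0.03],0.44],[[0.15,0.19,0.03],0.56],[[0.18,0.23,0.03],0.68],[[0.21,0.27,0.03],0.8],[[0.23,0.31,0.02],0.92],[[0.246,0.336,0],1.03],[[0.246,0.336,0],1.03],[[0.246,0.336,0],1.03],[[0.246,0.336,0],1.03],[[0.246,0.336,0],1.03],[[0.246,0.336,0],1.03],[[0.246,0.336,0],1.03]])

```text
time: 8.35
position: [0.7626, -0.069, 0.2649]
tool_rot: [2.909, 1.185, 0.001]
ft_force: [0.3, -0.2, -2.0]
grip_width: 0.219
```

```bash
cat > st.py <<'E'
from h import *
import sys
from scipy.spatial.transform import Rotation as R
P=np.array([.6072,.0608,2.3445])
c,sn=np.cos(P[2]),np.sin(P[2])
s=get_state();d=s['position'][:2]-P[:2]
X=R.from_rotvec(s['tool_rot']).as_matrix()[:,0]
print('t',round(s['time'],2),'pos',s['position'].round(4),'st',np.round([c*d[0]+sn*d[1],-sn*d[0]+c*d[1]],4),'toolx-want',round(np.degrees(np.arctan2(X[1],X[0]))-44.33,2),'F',s['ft_force'].round(1),'g',round(s['grip_width'],3),'q',s['joint_positions'].round(2))
def sh(x,y,z): return (np.array([P[0]+c*x-sn*y,P[1]+sn*x+c*y,z])-s['position']).round(4)
a=[tuple(map(float,v.split(','))) for v in sys.argv[1:]]
for v in a: print(v,'shift',sh(*v))
E
python3 st.py -.2,-.021,.145 -.12,-.021,.145 -.041,-.021,.145 -.041,-.021,.111 -.19,-.021,.111
python3 - <<'E'
from h import *
a=snap('side','s3.png')['pixels'][130:400,220:520]
cv2.imwrite('pics/c3.png',cv2.convertScaleAbs(cv2.resize(a,(660,594)),alpha=1.6,beta=20))
E
```

```text
t 8.35 pos [ 0.7626 -0.069   0.2649] st [-0.2015 -0.0205] toolx-want -0.01 F [ 0.3 -0.2 -2. ] g 0.219 q [-0.24  0.61  0.53  1.04 -0.29  1.56  0.98]
(-0.2, -0.021, 0.145) shift [-0.0006  0.0014 -0.1199]
(-0.12, -0.021, 0.145) shift [-0.0565  0.0587 -0.1199]
(-0.041, -0.021, 0.145) shift [-0.1117  0.1152 -0.1199]
(-0.041, -0.021, 0.111) shift [-0.1117  0.1152 -0.1539]
(-0.19, -0.021, 0.111) shift [-0.0076  0.0086 -0.1539]
```

View pics/c3.png

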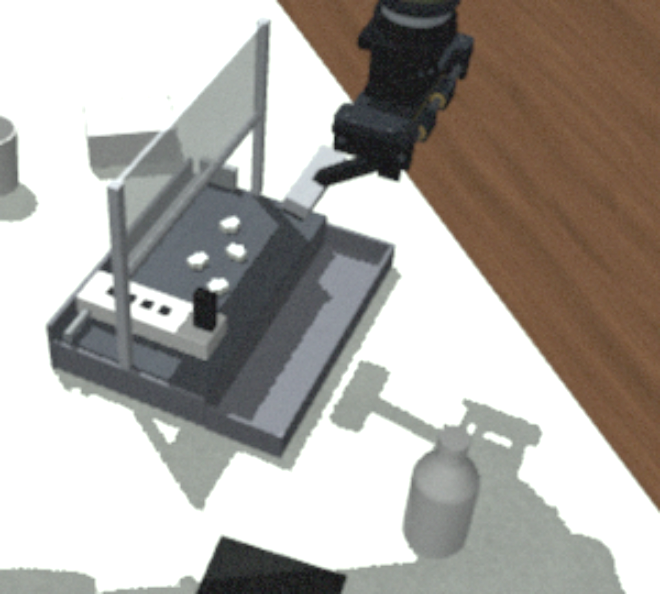

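```bash
python3 - <<'E'
from h import *
P=np.array([.6072,.0608,2.3445]);c,s=np.cos(P[2]),np.sin(P[2])
img=cv2.imread('pics/c3.png')
G=(-.2015,-.0205,.2649+.019)
for dl,col in((0,(255,0,0)),(13.5,(0,0,255))):
  d=np.radians(dl);D,S=np.cos(d),np.sin(d)
  def w(x,y,z):
    x0,z0=x+.0674,z-.0943
    X=D*x0-S*z0; Z=S*x0+D*z0   # tilts handle to -x, +x side up
    x_,y_,z_=G[0]+X,G[1]+y,G[2]+Z
    return proj('side',(P[0]+c*x_-s*y_,P[1]+s*x_+c*y_,z_))
  for z in(0,.022):
    q=[((w(x,y,z)-[220,130])*2.2).astype(int) for x,y in((-.015,-.05),(-.015,.05),(.015,.05),(.015,-.05))]
    cv2.polylines(img,[np.array(q)],True,col,1)
cv2.imwrite('pics/c3o.png',cv2.resize(img[100:270,220:440],(660,510)))
E
```

View pics/c3o.png

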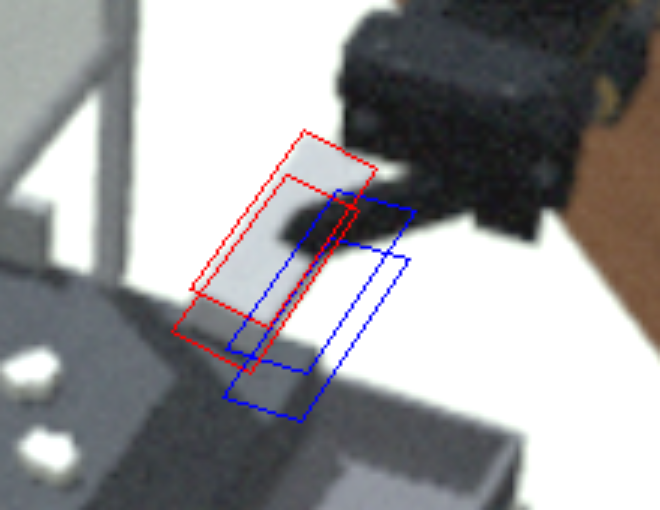

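The overlay confirms the 13.5° tilt. The scraper edge is about 73 mm ahead of the grip and the view is clear, so I'm inserting it under the screen above the chips.

Call:
carry_out(motion=[[[0,0,-0.04],0],[[0,0,-0.08],0],[[0,0,-0.115],0],[[-0.014,0.015,-0.12],0],[[-0.03,0.031,-0.12],0],[[-0.046,0.048,-0.12],0],[[-0.062,0.064,-0.12],0],[[-0.078,0.08,-0.12],0],[[-0.092,0.095,-0.12],0],[[-0.104,0.107,-0.12],0],[[-0.112,0.116,-0.12],0],[[-0.112,0.116,-0.12],0],[[-0.112,0.116,-0.12],0]])

```text
time: 9.7
position: [0.6512, 0.0474, 0.1445]
tool_rot: [2.908, 1.187, 0.001]
ft_force: [0.2, 0.1, -2.2]
grip_width: 0.22
```

```bash
python3 st.py -.039,-.021,.111 -.19,-.021,.111
```

```text
t 9.7 pos [0.6512 0.0474 0.1445] st [-0.0403 -0.0222] toolx-want 0.07 F [ 0.2  0.1 -2.2] g 0.22 q [-0.51  0.4   0.51  1.56 -0.2   1.23  0.81]
(-0.039, -0.021, 0.111) shift [-0.0018  0.0001 -0.0335]
(-0.19, -0.021, 0.111) shift [ 0.1037 -0.1079 -0.0335]
```

Call:
carry_out(motion=[[[-0.002,0,-0.01],0],[[-0.002,0,-0.02],0],[[-0.002,0,-0.028],0],[[-0.002,0,-0.032],0],[[-0.002,0,-0.034],0],[[-0.002,0,-0.034],0],[[-0.002,0,-0.034],0]])

```text
time: 10.4
position: [0.6487, 0.0475, 0.1106]
tool_rot: [2.908, 1.187, -0.0]
ft_force: [-1.4, -1.4, 1.7]
grip_width: 0.225
```

Call:
carry_out(motion=[[[0.004,-0.004,0],0],[[0.01,-0.01,0],0],[[0.016,-0.016,0],0],[[0.022,-0.0225,0],0],[[0.028,-0.0285,0],0],[[0.034,-0.035,0],0],[[0.04,-0.041,0],0],[[0.046,-0.047,0],0],[[0.052,-0.053,0],0],[[0.058,-0.0595,0],0],[[0.064,-0.0655,0],0],[[0.07,-0.0715,0],0],[[0.076,-0.078,0],0],[[0.082,-0.084,0],0],[[0.088,-0.09,0],0],[[0.094,-0.096,0],0],[[0.099,-0.101,0],0],[[0.103,-0.106,0],0],[[0.103,-0.106,0],0]])

```text
time: 12.3
position: [0.752, -0.0598, 0.1098]
tool_rot: [2.908, 1.185, -0.001]
ft_force: [1.0, 0.4, -2.1]
grip_width: 0.223
```

Call:
carry_out(motion=[[[0,0,0.03],0],[[0,0,0.06],0],[[0,0,0.06],0],[[0,0,0.06],0]])

```text
time: 12.7
position: [0.752, -0.0579, 0.1708]
tool_rot: [2.908, 1.187, 0.002]
ft_force: [-0.8, -0.6, -2.8]
grip_width: 0.224
```

```bash
python3 st.py -.16,-.085,.145 -.039,-.085,.145
python3 - <<'E'
from h import *
a=snap('side','s4.png')['pixels'][130:400,220:520]
b=snap('top','t4.png')['pixels'][120:330,190:400]
f=lambda i:cv2.convertScaleAbs(cv2.resize(i,(400,400*i.shape[0]//i.shape[1])),alpha=1.6,beta=20)
A,B=f(a),f(b);h=min(len(A),len(B));cv2.imwrite('pics/c4.png',np.hstack([A[:h],B[:h]]))
E
```

```text
t 12.7 pos [ 0.752  -0.0579  0.1708] st [-0.1861 -0.0206] toolx-want 0.09 F [-0.8 -0.6 -2.8] g 0.224 q [-0.28  0.61  0.51  1.23 -0.29  1.38  0.99]
(-0.16, -0.085, 0.145) shift [ 0.0278  0.0637 -0.0258]
(-0.039, -0.085, 0.145) shift [-0.0568  0.1502 -0.0258]
```

View pics/c4.png

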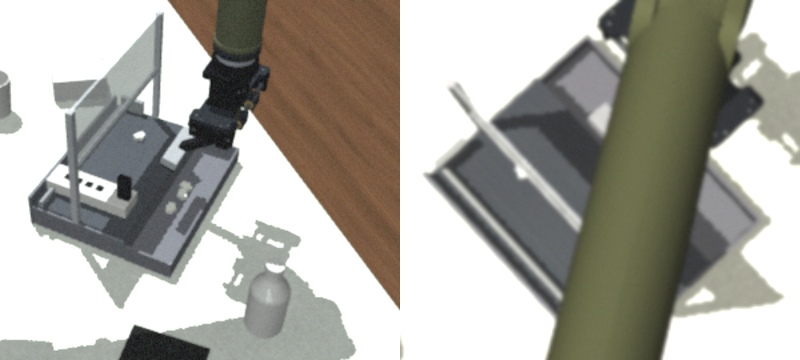

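Three chips lie in the trough, at about (175,200) in the side crop. One is left on the deck under the screen at (139,136).

Call:
carry_out(motion=[[[0.01,0.03,-0.005],0],[[0.02,0.056,-0.02],0],[[0.01,0.067,-0.026],0],[[-0.004,0.082,-0.026],0],[[-0.019,0.097,-0.026],0],[[-0.034,0.113,-0.026],0],[[-0.047,0.126,-0.026],0],[[-0.058,0.137,-0.026],0],[[-0.064,0.143,-0.026],0],[[-0.064,0.143,-0.026],0],[[-0.064,0.143,-0.026],0]])

```text
time: 13.9
position: [0.688, 0.0842, 0.1441]
tool_rot: [2.908, 1.186, 0.0]
ft_force: [-0.1, -0.1, -1.5]
grip_width: 0.222
```

```bash
python3 st.py -.039,-.075,.111
```

```text
t 13.9 pos [0.688  0.0842 0.1441] st [-0.0398 -0.0742] toolx-want 0.05 F [-0.1 -0.1 -1.5] g 0.222 q [-0.52  0.49  0.5   1.45 -0.24  1.27  0.77]
(-0.039, -0.075, 0.111) shift [ 0.0001  0.0011 -0.0331]
```

Call:
carry_out(motion=[[[0,0,-0.01],0],[[0,0,-0.02],0],[[0,0,-0.028],0],[[0,0,-0.032],0],[[0,0,-0.034],0],[[0,0,-0.034],0],[[0,0,-0.034],0]])

```text
time: 14.6
position: [0.6877, 0.0845, 0.1107]
tool_rot: [2.908, 1.187, -0.0]
ft_force: [-1.3, -1.4, 1.4]
grip_width: 0.226
```

Call:
carry_out(motion=[[[0.004,-0.004,0],0],[[0.01,-0.01,0],0],[[0.016,-0.016,0],0],[[0.022,-0.0225,0],0],[[0.028,-0.0285,0],0],[[0.034,-0.035,0],0],[[0.04,-0.041,0],0],[[0.046,-0.047,0],0],[[0.052,-0.053,0],0],[[0.058,-0.0595,0],0],[[0.064,-0.0655,0],0],[[0.07,-0.0715,0],0],[[0.076,-0.078,0],0],[[0.082,-0.084,0],0],[[0.088,-0.09,0],0],[[0.094,-0.096,0],0],[[0.099,-0.101,0],0],[[0.103,-0.106,0],0],[[0.103,-0.106,0],0]])

```text
time: 16.5
position: [0.7911, -0.023, 0.1097]
tool_rot: [2.908, 1.184, -0.001]
ft_force: [-0.9, -0.9, -3.2]
grip_width: 0.223
```

Call:
carry_out(motion=[[[0,0,0.03],0],[[0,0,0.07],0],[[0,0,0.11],0],[[0,0,0.15],0],[[0,0,0.15],0]])

```text
time: 17.0
position: [0.7932, -0.0213, 0.2688]
tool_rot: [2.903, 1.187, 0.018]
ft_force: [1.2, -0.5, -0.7]
grip_width: 0.223
```

```bash
python3 st.py -.2,0.06,.26
python3 - <<'E'
from h import *
a=snap('side','s5.png')['pixels'][130:330,230:430]
b=snap('top','t5.png')['pixels'][120:330,190:400]
f=lambda i:cv2.convertScaleAbs(cv2.resize(i,(400,400)),alpha=1.6,beta=20)
cv2.imwrite('pics/c5.png',np.hstack([f(a),f(b)]))
E
```

```text
t 17.0 pos [ 0.7932 -0.0213  0.2688] st [-0.1887 -0.0757] toolx-want 0.13 F [ 1.2 -0.5 -0.7] g 0.223 q [-0.27  0.66  0.51  0.94 -0.31  1.59  0.92]
(-0.2, 0.06, 0.26) shift [-0.0892 -0.1029 -0.0088]
```

View pics/c5.png

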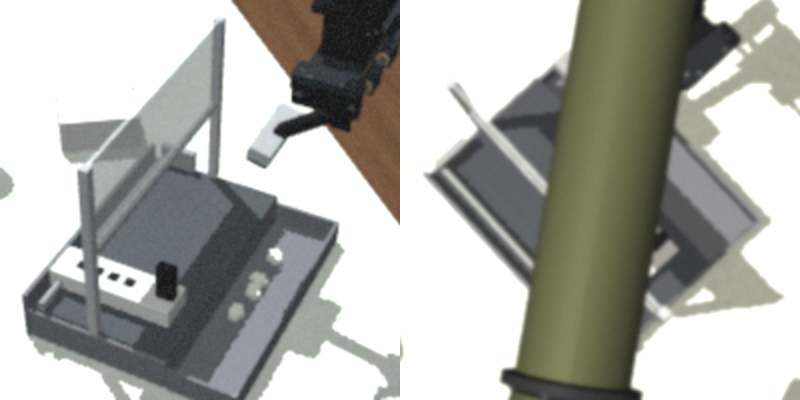

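All four chips are in the trough, around (255,285) in the side crop, and the deck is clear. Next the scraper goes back on its mat.

Call:
carry_out(motion=[[[-0.01,-0.03,0.02],-0.05],[[-0.04,-0.07,0.03],-0.15],[[-0.07,-0.11,0.03],-0.27],[[-0.1,-0.15,0.03],-0.39],[[-0.13,-0.19,0.03],-0.5],[[-0.16,-0.23,0.03],-0.62],[[-0.19,-0.27,0.03],-0.74],[[-0.22,-0.31,0.02],-0.86],[[-0.25,-0.35,0],-0.98],[[-0.277,-0.383,-0.04],-1.03],[[-0.277,-0.383,-0.09],-1.03],[[-0.277,-0.383,-0.13],-1.03],[[-0.277,-0.383,-0.16],-1.03],[[-0.277,-0.383,-0.16],-1.03],[[-0.277,-0.383,-0.16],-1.03],[[-0.277,-0.383,-0.16],-1.03]])

```text
time: 18.7
position: [0.5146, -0.405, 0.1023]
tool_rot: [3.114, -0.399, 0.004]
ft_force: [0.4, -1.8, -1.5]
grip_width: 0.226
```

```bash
python3 - <<'E'
from h import *
s=get_state();print(s['position'],(np.array([.5165,-.4040,.0640])-s['position']).round(4),s['tool_rot'],s['ft_force'])
E
```

```text
[ 0.51461452 -0.40504907  0.10226536] [ 0.0019  0.001  -0.0383] [ 3.11443004 -0.39934631  0.00427485] [ 0.44443297 -1.75136141 -1.45360515]
```

Call:
carry_out(motion=[[[0.002,0.001,-0.012],0],[[0.002,0.001,-0.024],0],[[0.002,0.001,-0.032],0],[[0.002,0.001,-0.036],0],[[0.002,0.001,-0.038],0],[[0.002,0.001,-0.038],0],[[0.002,0.001,-0.038],0]])

```text
time: 19.4
position: [0.5153, -0.4034, 0.063]
tool_rot: [-3.116, 0.4, 0.0]
ft_force: [-2.6, 0.6, 4.1]
grip_width: 0.223
```

Call:
carry_out(motion=[[[0,0,0.0005],0],[[0,0,0.0005],0],[[0,0,0.0005],0],[[0.0006,0.002,0.0022],0],[[0.0013,0.005,0.0046],0],[[0.0021,0.008,0.007],0],[[0.0029,0.011,0.0093],0],[[0.0037,0.014,0.0115],0],[[0.0046,0.017,0.0137],0],[[0.0054,0.0195,0.0155],0],[[0.0054,0.0195,0.0155],0],[[0.0054,0.0195,0.0155],0]], squeeze=5)

```text
time: 20.6
position: [0.5214, -0.383, 0.0777]
tool_rot: [-3.116, 0.399, -0.0]
ft_force: [-0.7, -0.7, 3.2]
grip_width: 0.229
```

```bash
python3 - <<'E'
from h import *
s=get_state();print(s['position'],s['tool_rot'],s['ft_force'],s['grip_width'])
snap('side','s6.png');a=cv2.imread('pics/s6.png')
# compare block in side view with start image
b=cv2.imread('pics/s0.png')
for i in(b,a):
  g=i[370:420,300:390].min(axis=2); m=(g>140)&(np.arange(370,420)[:,None]<405)
  n,l,st,ce=cv2.connectedComponentsWithStats(((g>130)).astype(np.uint8))
  print([(st[k].tolist(),ce[k].round(1).tolist()) for k in range(1,n) if st[k][4]>60])
E
```

```text
[ 0.5214467  -0.38299335  0.07766426] [-3.11551342e+00  3.98759354e-01 -4.69891069e-04] [-0.70897982 -0.70207603  3.22919307] 0.22946825631594087
[([0, 0, 90, 50, 2109], [48.1, 20.0])]
[([71, 0, 13, 6, 76], [77.0, 2.5]), ([73, 13, 15, 5, 67], [79.8, 15.0]), ([69, 22, 21, 28, 448], [81.1, 37.1]), ([0, 27, 39, 23, 310], [11.3, 43.2])]
```

Call:
carry_out(motion=[[[0,0,0.001],0],[[0,0.0005,0.002],0],[[0,0.001,0.003],0],[[0,0.001,0.003],0],[[0,0.001,0.003],0]], squeeze=3)

```text
time: 21.15
position: [0.5213, -0.3823, 0.0805]
tool_rot: [-3.116, 0.399, -0.0]
ft_force: [0.2, 0.8, -1.7]
grip_width: 0.229
```

```bash
python3 - <<'E'
from h import *
s=get_state();print(s['position'],s['ft_force'],s['grip_width'])
snap('side','s7.png');snap('top','t7.png')
f=lambda i:cv2.convertScaleAbs(cv2.resize(i,(400,400),interpolation=2),alpha=1.6,beta=20)
a=cv2.imread('pics/s7.png')[340:440,290:390]; b=cv2.imread('pics/t7.png')[220:320,395:495]
m=(.5388,-.319,1.3151)
A,B=f(a),f(b)
for n,I,o in(('side',A,(290,340)),('top',B,(395,220))):
  c,s=np.cos(m[2]),np.sin(m[2])
  for z in(.003,.025):
    q=[((proj(n,(m[0]+c*x-s*y,m[1]+s*x+c*y,z))-o)*4).astype(int) for x,y in((-.015,-.05),(-.015,.05),(.015,.05),(.015,-.05))]
    cv2.polylines(I,[np.array(q)],True,(0,0,255),1)
cv2.imwrite('pics/c7.png',np.hstack([A,B]))
E
```

```text
[ 0.5213047  -0.3822635   0.08048992] [ 0.2408377   0.83365047 -1.70310804] 0.2288762083931291
```

View pics/c7.png

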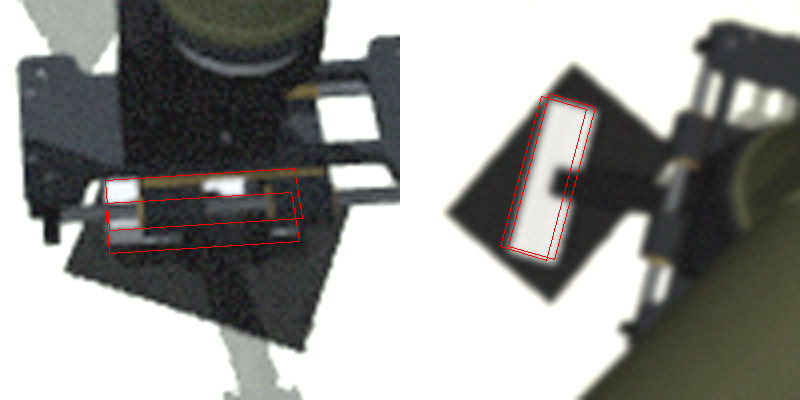

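The block matches its original outline in the top view to about 1 mm. I'll ease down and release.

Call:
carry_out(motion=[[[0,0,-0.001],0],[[0,0,-0.0015],0],[[0,0,-0.0015],0]])

```text
time: 21.55
position: [0.5209, -0.3835, 0.0796]
tool_rot: [3.115, -0.4, 0.001]
ft_force: [-0.6, -1.6, 1.2]
grip_width: 0.229
```

Call:
carry_out(motion=[[[0,0,0],0],[[0,0,0],0],[[0,0,0],0],[[0,0,0],0],[[0,0,0],0],[[0,0,0],0],[[0,0,0.03],0],[[0,0,0.07],0],[[0,0,0.12],0],[[0,0,0.17],0],[[0.01,0.04,0.2],0],[[0.03,0.07,0.2],0],[[0.05,0.11,0.2],0],[[0.07,0.15,0.2],0],[[0.07,0.15,0.2],0],[[0.07,0.15,0.2],0]], grip=-0.1)

```text
time: 23.15
position: [0.5918, -0.2308, 0.2789]
tool_rot: [3.117, -0.394, -0.001]
ft_force: [-0.3, -0.9, 0.5]
grip_width: 0.55
```

```bash
python3 st.py -.05,.102,.2
python3 - <<'E'
from h import *
for n in('side','top'):
  d=snap(n,n[0]+'8.png')['pixels'];o=cv2.imread(f'pics/{n[0]}0.png')
  x0,y0,x1,y1=(300,370,385,430) if n=='side' else (400,230,490,300)
  A,B=o[y0:y1,x0:x1],d[y0:y1,x0:x1]
  df=cv2.GaussianBlur(cv2.absdiff(A,B),(3,3),0).max(axis=2)
  print(n,'diff>40 px',(df>40).sum(),'of',df.size)
  if n=='top':
    for i in(A,B):
      m=(i.min(axis=2)>125).astype(np.uint8);nn,l,s,c=cv2.connectedComponentsWithStats(m)
      print([(s[k].tolist(),c[k].round(1).tolist()) for k in range(1,nn) if 100<s[k][4]<1500])
  else:
    for i in(A,B):
      m=(cv2.cvtColor(i,6)<40).astype(np.uint8);nn,l,s,c=cv2.connectedComponentsWithStats(m)
      print([(s[k].tolist(),c[k].round(1).tolist()) for k in range(1,nn) if s[k][4]>100])
E
```

```text
t 23.15 pos [ 0.5918 -0.2308  0.2789] st [-0.1979  0.2148] toolx-want -58.73 F [-0.3 -0.9  0.5] g 0.55 q [-0.28  0.33  0.79  1.43 -0.23  1.48  0.26]
(-0.05, 0.102, 0.2) shift [-0.0227  0.1846 -0.0789]
side diff>40 px 343 of 5100
[([17, 4, 27, 10, 137], [27.1, 9.5]), ([7, 16, 70, 42, 1492], [45.1, 36.1])]
[([17, 4, 29, 10, 155], [27.8, 9.8]), ([7, 16, 70, 42, 1458], [45.5, 36.4])]
top diff>40 px 4818 of 6300
[]
[([0, 0, 12, 32, 181], [3.0, 11.7]), ([66, 34, 24, 36, 298], [78.7, 54.8])]
```

Call:
carry_out(motion=[[[0.005,0.012,0],0.13],[[0.01,0.025,0],0.26],[[0.016,0.038,0],0.39],[[0.022,0.05,0],0.52],[[0.028,0.065,0],0.65],[[0.034,0.08,0],0.78],[[0.04,0.095,0],0.91],[[0.047,0.113,0],1.025],[[0.047,0.113,-0.02],1.025],[[0.03,0.13,-0.05],1.025],[[0.01,0.15,-0.079],1.025],[[-0.01,0.172,-0.079],1.025],[[-0.0225,0.1845,-0.079],1.025],[[-0.0225,0.1845,-0.079],1.025],[[-0.0225,0.1845,-0.079],1.025]])

```text
time: 24.75
position: [0.5688, -0.0499, 0.2007]
tool_rot: [2.912, 1.176, 0.002]
ft_force: [-0.0, 0.1, 0.3]
grip_width: 0.552
```

```bash
python3 st.py -.05,.102,.098
```

```text
t 24.75 pos [ 0.5688 -0.0499  0.2007] st [-0.0524  0.1048] toolx-want -0.34 F [-0.   0.1  0.3] g 0.552 q [-0.45  0.17  0.55  1.7  -0.09  1.29  0.89]
(-0.05, 0.102, 0.098) shift [ 0.0004  0.0037 -0.1027]
```

Call:
carry_out(motion=[[[0,0.003,-0.03],0.005],[[0,0.0035,-0.06],0.005],[[0,0.0035,-0.085],0.005],[[0,0.0035,-0.1],0.005],[[0,0.0035,-0.103],0.005],[[0,0.0035,-0.103],0.005]])

```text
time: 25.35
position: [0.5691, -0.0456, 0.0974]
tool_rot: [2.909, 1.185, 0.0]
ft_force: [0.9, 0.5, 0.0]
grip_width: 0.55
```

Call:
carry_out(motion=[[[0,0,0],0],[[0,0,0],0],[[0,0,0],0],[[0,0,0],0],[[0,0,0],0],[[0,0,0],0],[[0,0,0],0],[[0,0,0],0]], grip=1, squeeze=15)

```text
time: 26.15
position: [0.5691, -0.0442, 0.0975]
tool_rot: [-2.908, -1.188, -0.002]
ft_force: [0.9, 1.3, 1.4]
grip_width: 0.161
```

```bash
python3 st.py -.05,.06,.098 -.05,-.12,.098 -.05,-.132,.098
```

```text
t 26.15 pos [ 0.5691 -0.0442  0.0975] st [-0.0485  0.1006] toolx-want 0.09 F [0.9 1.3 1.4] g 0.161 q [-0.43  0.27  0.53  1.82 -0.15  1.09  0.93]
(-0.05, 0.06, 0.098) shift [0.0302 0.0273 0.0005]
(-0.05, -0.12, 0.098) shift [0.1589 0.1531 0.0005]
(-0.05, -0.132, 0.098) shift [0.1675 0.1615 0.0005]
```

Call:
carry_out(motion=[[[0.004,0.004,0],0],[[0.011,0.0107,0],0],[[0.02,0.0195,0],0],[[0.029,0.0283,0],0],[[0.038,0.0371,0],0],[[0.047,0.0459,0],0],[[0.056,0.0547,0],0],[[0.065,0.0635,0],0],[[0.074,0.0723,0],0],[[0.083,0.0811,0],0],[[0.092,0.0899,0],0],[[0.101,0.0987,0],0],[[0.11,0.1075,0],0],[[0.119,0.1163,0],0],[[0.128,0.1251,0],0],[[0.137,0.1339,0],0],[[0.145,0.1417,0],0],[[0.151,0.1475,0],0],[[0.154,0.1505,0],0],[[0.154,0.1505,0],0]])

```text
time: 28.15
position: [0.724, 0.1069, 0.0976]
tool_rot: [2.908, 1.188, 0.004]
ft_force: [1.1, 1.1, 5.0]
grip_width: 0.16
```

```bash
python3 st.py -.0485,-.13,.0975
```

```text
t 28.15 pos [0.724  0.1069 0.0976] st [-0.0486 -0.1157] toolx-want 0.12 F [1.1 1.1 5. ] g 0.16 q [-0.49  0.6   0.45  1.38 -0.26  1.22  0.76]
(-0.0485, -0.13, 0.0975) shift [ 0.0101  0.0101 -0.0001]
```

Call:
carry_out(motion=[[[0.002,0.002,0],0],[[0.004,0.004,0],0],[[0.006,0.0059,0],0],[[0.008,0.0078,0],0],[[0.01,0.0098,0],0],[[0.0115,0.0112,0],0],[[0.0115,0.0112,0],0]])

```text
time: 28.85
position: [0.7344, 0.1171, 0.0976]
tool_rot: [2.908, 1.187, 0.001]
ft_force: [-0.4, -0.1, 4.7]
grip_width: 0.159
```

```bash
python3 st.py
```

```text
t 28.85 pos [0.7344 0.1171 0.0976] st [-0.0486 -0.1304] toolx-want 0.07 F [-0.4 -0.1  4.7] g 0.159 q [-0.49  0.62  0.45  1.34 -0.27  1.24  0.75]
```

Call:
carry_out(motion=[[[0.0014,0.0014,0],0],[[0.0028,0.0028,0],0],[[0.0042,0.0041,0],0],[[0.0042,0.0041,0],0],[[0.0042,0.0041,0],0]])

```text
time: 29.35
position: [0.7347, 0.1173, 0.0974]
tool_rot: [2.909, 1.183, -0.015]
ft_force: [-12.2, -5.8, 12.4]
grip_width: 0.162
```

```bash
python3 st.py
```

```text
t 29.35 pos [0.7347 0.1173 0.0974] st [-0.0487 -0.1307] toolx-want -0.06 F [-12.2  -5.8  12.4] g 0.162 q [-0.49  0.63  0.45  1.33 -0.27  1.25  0.74]
```

Firm contact of about 13 N at y = -0.131, so the carriage is against the stop. Releasing and backing off.

Call:
carry_out(motion=[[[0,0,0],0],[[0,0,0],0],[[0,0,0],0],[[0,0,0],0],[[0,0,0],0],[[0,0,0.02],0],[[0,0,0.06],0],[[0,0,0.1],0],[[0.02,-0.02,0.13],0],[[0.05,-0.05,0.16],0],[[0.07,-0.08,0.2],0],[[0.07,-0.12,0.25],0],[[0.05,-0.16,0.3],0],[[0.05,-0.2,0.35],0],[[0.05,-0.24,0.35],0],[[0.05,-0.26,0.35],0]], grip=-0.2)

```text
time: 30.95
position: [0.7848, -0.1398, 0.4457]
tool_rot: [2.9, 1.183, 0.013]
ft_force: [-8.6, 1.7, -4.1]
grip_width: 0.601
```

```bash
python3 st.py; python3 - <<'E'
from h import *
P=np.array([.6072,.0608,2.3445]);c,sn=np.cos(P[2]),np.sin(P[2])
d=snap('side','s9.png')['pixels'];o=cv2.imread('pics/s0.png')
snap('top','t9.png')
for y in(.102,-.13):  # fin top brightness at old/new place, side view
  q=proj('side',(P[0]+c*-.05-sn*y,P[1]+sn*-.05+c*y,.115));u,v=q.round().astype(int);print('fin y',y,(u,v),'before',o[v-2:v+3,u-2:u+3].mean().round(),'now',d[v-2:v+3,u-2:u+3].mean().round())
def blobs(i,t,x0,y0,x1,y1,lo=15,inv=False):
  g=cv2.cvtColor(i[y0:y1,x0:x1],6);m=((g<t) if inv else (g>t)).astype(np.uint8)
  n,l,s,ce=cv2.connectedComponentsWithStats(m);return [(s[k].tolist(),(ce[k]+[x0,y0]).round(1).tolist()) for k in range(1,n) if s[k][4]>lo]
for i in(o,d): print('mat/scraper',blobs(i,40,300,370,385,430,100,True))
for i in(o,d): print('dark fin',blobs(i,22,280,200,370,300,30,True))
for nm,b in(('beaker',(195,175,240,225)),('tipbox',(250,170,305,212)),('bottle',(398,322,445,388))):
  df=cv2.absdiff(o[b[1]:b[3],b[0]:b[2]],d[b[1]:b[3],b[0]:b[2]]).max(axis=2);print(nm,'changed',(df>50).mean().round(3))
E
```

```text
t 30.95 pos [ 0.7848 -0.1398  0.4457] st [-0.2676  0.0132] toolx-want 0.05 F [-8.6  1.7 -4.1] g 0.601 q [ 0.09  0.82  0.32  0.26 -0.26  2.05  0.96]
fin y 0.102 (np.int64(313), np.int64(269)) before 7.0 now 56.0
fin y -0.13 (np.int64(353), np.int64(214)) before 157.0 now 7.0
mat/scraper [([17, 4, 27, 10, 137], [327.1, 379.5]), ([7, 16, 70, 42, 1492], [345.1, 406.1])]
mat/scraper [([17, 4, 29, 10, 154], [327.8, 379.8]), ([7, 16, 70, 42, 1448], [345.4, 406.4])]
dark fin [([28, 61, 11, 19, 171], [312.7, 270.1])]
dark fin [([68, 8, 9, 17, 127], [352.3, 216.0])]
beaker changed 0.058
tipbox changed 0.003
bottle changed 0.0
```

Call:
carry_out(motion=[[[-0.03,-0.02,-0.03],0],[[-0.05,-0.04,-0.06],0],[[-0.05,-0.05,-0.08],0],[[-0.05,-0.05,-0.08],0],[[-0.05,-0.05,-0.08],0],[[-0.05,-0.05,-0.08],0]])

```text
time: 31.65
position: [0.736, -0.1864, 0.3655]
tool_rot: [2.902, 1.189, 0.015]
ft_force: [-0.8, 1.2, 1.2]
grip_width: 0.599
```

```bash
python3 st.py; python3 - <<'E'
from h import *
P=np.array([.6072,.0608,2.3445]);c,sn=np.cos(P[2]),np.sin(P[2])
o=cv2.imread('pics/s0.png');d=snap('side','sA.png')['pixels']
def st(u,v,z):
  w=ray('side',u,v,z)[:2]-P[:2];return np.round([c*w[0]+sn*w[1],-sn*w[0]+c*w[1]],3)
for i in(o,d):
  g=cv2.cvtColor(i,6)[200:340,240:405].astype(int);h=g-cv2.medianBlur(g.astype(np.uint8),21).astype(int)
  n,l,s,ce=cv2.connectedComponentsWithStats((h>35).astype(np.uint8))
  for k in range(1,n):
    if 8<s[k][4]<200:
      u,v=ce[k]+[240,200];print(int(s[k][4]),(round(u),round(v)),'deck',st(u,v,.055),'trough',st(u,v,.008))
  print('-')
for b in((195,175,240,225),):
  for i in(o,d):
    m=(cv2.cvtColor(i,6)[b[1]:b[3],b[0]:b[2]]);e=cv2.Canny(m,60,150);print('beaker edge bbox',cv2.boundingRect(e))
  print(cv2.phaseCorrelate(*[cv2.cvtColor(i,6)[175:220,198:235].astype(np.float32) for i in(o,d)]))
E
```

```text
t 31.65 pos [ 0.736  -0.1864  0.3655] st [-0.2668  0.0807] toolx-want 0.21 F [-0.8  1.2  1.2] g 0.599 q [ 0.04  0.57  0.35  0.85 -0.19  1.74  1.08]
44 (276, 208) deck [ 0.182 -0.124] trough [ 0.214 -0.175]
100 (329, 207) deck [ 0.049 -0.197] trough [ 0.074 -0.252]
28 (343, 218) deck [-0.006 -0.17 ] trough [ 0.016 -0.223]
41 (324, 231) deck [ 0.016 -0.098] trough [ 0.04  -0.148]
9 (371, 231) deck [-0.097 -0.154] trough [-0.079 -0.206]
45 (327, 243) deck [-0.012 -0.056] trough [ 0.01  -0.103]
43 (310, 247) deck [ 0.022 -0.022] trough [ 0.046 -0.068]
98 (267, 263) deck [0.089 0.083] trough [0.116 0.042]
45 (319, 259) deck [-0.02   0.008] trough [ 0.002 -0.037]
23 (253, 277) deck [0.095 0.139] trough [0.122 0.101]
17 (320, 276) deck [-0.049  0.061] trough [-0.029  0.019]
9 (312, 291) deck [-0.055  0.116] trough [-0.035  0.077]
16 (278, 316) deck [-0.021  0.222] trough [0.001 0.188]
60 (296, 325) deck [-0.07   0.227] trough [-0.051  0.193]
44 (331, 338) deck [-0.156  0.223] trough [-0.142  0.189]
-
44 (276, 209) deck [ 0.182 -0.123] trough [ 0.213 -0.174]
28 (328, 202) deck [ 0.063 -0.217
[... 201 characters left out ...]
3 (362, 224) deck [-0.063 -0.17 ] trough [-0.044 -0.223]
9 (371, 231) deck [-0.097 -0.154] trough [-0.079 -0.206]
14 (268, 243) deck [0.126 0.015] trough [ 0.155 -0.03 ]
31 (368, 256) deck [-0.128 -0.057] trough [-0.111 -0.105]
60 (259, 270) deck [0.095 0.11 ] trough [0.122 0.071]
15 (357, 268) deck [-0.121 -0.007] trough [-0.104 -0.052]
34 (347, 285) deck [-0.123  0.059] trough [-0.106  0.017]
16 (277, 316) deck [-0.021  0.222] trough [0.001 0.189]
58 (296, 325) deck [-0.07   0.227] trough [-0.051  0.193]
46 (331, 338) deck [-0.156  0.223] trough [-0.141  0.189]
-
beaker edge bbox (0, 7, 43, 43)
beaker edge bbox (8, 7, 35, 43)
((0.019436008812302674, 0.5366459393004455), 0.7958461554845174)
```

```bash
python3 -c "
from bench import ticket;print(ticket.close_job())"
```

```text
the job is handed in; nothing more can be done
None
```

The job is done and was handed in at about 32 s on the robot's clock. No verdict was reported.

**What I did**
- **Wiping:** I picked up the scraper by its handle and tilted it about 13° in the grip so it could reach further under the screen. Two strokes wiped all four chips into the trough, and the fingers never touched a chip.
- **Scraper:** I set it back upright on its mat before moving the carriage.
- **Carriage:** I gripped the fin and slid the carriage until it pressed on the stop with about 13 N, at y = -0.131 m against a nominal -0.130 m. I then released it and backed clear.

**Last checks**
- **Chips:** A picture after the second stroke showed four chips in the trough and a clear deck. The final pixel check found no chip on the deck, but only three bright spots in the trough. I took the fourth to be hidden among them, since two chips lay close together in the earlier picture.
- **Carriage:** The fin shows at the stop end in the final image.
- **Scraper:** It matches its starting view to within a pixel, about 1 mm.
- **Other things on the bench:** The tip box and bottle look unchanged. About 6% of the beaker's region differed between pictures. It matched to within about half a pixel, so I put that down to shadow.
- **Screen:** I saw no sudden force that would suggest a bump.
- **Near-limit:** Joint 6 read 2.05 rad, its range limit, as the arm backed away, so I moved it off at once.
- **Not seen by eye:** My picture allowance was used up, so I checked the final scene only by pixel measurements.

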